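# Fill the catch tray from the biscuit hopper and let its lid down gently

### The arm

A 6-joint arm with a two-finger parallel gripper is mounted at the origin on a cart in front of the work surface, level with it; the furniture and walls round the work are solid. World frame = base frame: x ahead of the robot, y to its left, z up, the work surface at z = 0. Lengths are in m, angles in rad, forces in N, time in s.
With the tool pointing down it reaches from about 0.375 to 0.975 m from the base axis. Payload 3.8 kg.
Tool frame: the origin (TCP) lies midway between the tips of the shut fingers; the grasp point (between the pads) lies 19 mm behind it; z points along the fingers, y is the line along which they close (so a half turn about z gives the same grasp; the last joint's range is limited). The gripper opens to 85 mm and grips with 20 to 120 N. Pads are 22 mm wide; open, the fingers measure 114 mm over their backs; the gripper's body (76 mm by 85 mm) begins 54 mm behind the grasp point. The pads swing forward as they close: fully open they stand 13 mm farther back than shut.
Start: joints at [-1.379, 0.264, 1.604, -0, 1.274, -0.037], TCP at [0.153, -0.657, 0.231] pointing down, gripper open.
Joint ranges: [-2.63, 2.63], [-0.94, 2.18], [0.31, 2.57], [-1.31, 4.45], [0, 2.66], [-2.55, 2.55]. Speed limits (rad/s): [2.57, 2.57, 3.14, 3.14, 3.14, 3.14].

### API

Orientations are given as a rotation vector (axis times angle).
In Python, from workcell import status, read_camera, workorder, masks_of gives the robot as it stands.
- The arm moves only by the tool drive_tool, never from a script. Its argument "rows" is a list of rows, each a list of 7 numbers: the turn, a rotation vector about the tool's x, y, z in degrees, then the shift along the tool's x, y, z in m, then the opening, from 0 (shut) to 1 (fully open). In form: [[ax, ay, az, tx, ty, tz, claw], ...]. A call has 1 to 8 rows; each row shifts and turns the commanded pose from where the row before left it, along the tool's axes as they then stand; what a row does not reach is not made up. A row lasts 1/12 s, in which the tool goes at most 41.7 mm and 7.16 degrees, less where a joint would pass 70% of its speed; a pose out of reach is approached as far as the arm can. A call is refused whole if a number of a shift passes 0.0417 or a number of a turn 7.16, either way. A call with a gripper value outside its range is refused whole. The fingers move at their own pace and stop on an object; "force" is the grip in N (left out, the last holds). Time passes only in rows, so rows that do not move let the fingers close. It gives the time, the measured TCP pose, the force, the opening and the grip force at its end, in the units of the state.
- status.read_state(): the state, without advancing time (a new reading comes with each control period).
- read_camera(name): name is "side" or "top" or "wrist"; returns a dict with "color" (480x640x3 uint8, red, green, blue), "intrinsics" (3x3 intrinsics, pixels), "world_from_camera" (4x4, takes a point from camera to world coordinates); the wrist camera has in their place "mount" (4x4, takes a point from camera to tool coordinates, whose origin is the TCP and whose axes are the flange's). Camera axes: x right, y up, looking along -z (the intrinsics and any distortion apply to the point x, -y, -z); pixel columns grow to the right and rows downward; lengths in m; the calibration is good to about 2 mm. The wrist camera is an equidistant fisheye: a pixel r from the principal point sees the ray r / f radians off the axis. A picture is of the moment at which its call begins: read the wrist's pose just before it. There is no depth.
- workorder.finish_job(): hands the job in; it is judged then, once.
Trained networks look in a picture, given as the dict that the camera call returned (one of the last four; its "shot" number tells which), for a name from the list of things; names that differ only in an ending like _2 or _b are one class to them, and where a whole thing is asked for, a point or a joint stands for the part that bears it (a point fixed in the world has none). Each returns a list of dicts, best first, with "score" (0 to 1); they miss things now and then, are a little off and sometimes report something else, mostly with a low value. They report only what shows in the picture. A call takes as long as a camera call.
- masks_of(picture, name): "mask" (480x640 bool, what is visible of it) and "bbox" ([left, top, right, bottom] in pixels, round what is visible of it).
The state is a dict: "time": time; "q": joint angles; "joint_vel": joint speeds; "joint_torque": joint torques, N m; "tool_pos": TCP position; "tcp_rot": TCP orientation; "wrist_force": force on the tool from outside, world axes, zero at the start; "torque": the same for the moment, N m; "width": opening from 0.0 (shut) to 1.0 (fully open); "grip_force": force on a finger pad.
Only numpy, scipy, OpenCV 4.12 (cv2) and the standard library are available. Lean on these libraries where they do the work, as an engineer would, in place of code of your own. Each camera call takes 0.05 s, during which the arm holds its last target. There are 200 camera calls.

### The job

Push the catch tray straight in, fully home under the biscuit hopper's mouth, then press the hopper's blue lever all the way down and keep it down until all three biscuits have slid out into the tray. Then ease the lever back up with your finger on it until the lid is shut, so that the sprung lid does not slam, and move clear. Push and press only with the fingertips or the outside of the fingers: lift nothing, touch neither the biscuits nor the lid itself, and leave the other things on the bench where they stand.

Things in the scene. Friction and masses are not known exactly. Their poses are not given: they have to be found in the camera images.
- hopper: Steel biscuit hopper screwed to the bench, about 235 mm high. Origin on the bench under the chute; its front, with the blue lever, faces -x, y is left, z up. The open-topped chute, 42 mm wide, falls at 35 degrees towards +y; its mouth (y = 80, z = 70 mm) opens over the tray's place.
- catch_tray: Loose open aluminium tray, 170 (x) x 130 (y) x 42 mm, walls 3 mm, 0.3 to 0.65 kg, origin at the centre of its underside, axes as the hopper's. It stands on the bench between the guide rails, pulled out 65 to 110 mm towards the robot. Push its near wall (85 mm from the origin at -x) along +x, with about 2 to 5 N, till the far wall meets the stop.
- tray_home (a point): Point on the bench where the tray's origin lies when it is fully home (x = -20, y = 140 mm in the hopper's frame): its far wall is then against two rubber buffers. 16 mm high rails guide its sides, 4.5 mm clear each, and run 69 mm past this place's near end towards the robot.
- lever_tread (a point): Middle of the top of the black ribbed tread, 46 x 44 mm, on the right-hand (-y) end of the blue lever; at rest about 136 mm above the bench. Press it straight down: it travels about 42 mm (shifting sideways less than 10 mm) to the lever's stop and needs 3 to 8 N on the way.
- lever (a joint): Angle of the see-saw lever, rad: 0 at rest, grows as the tread is pressed, about 0.28 on its stop.
- lid_flap (a joint): Angle of the lid over the mouth, rad: 0 shut, about 1.0 with the lever on its stop. A link rod ties it to the lever, about 3.6 times the lever's angle; spring and weight shut it and carry the lever up. Let go, it snaps shut at over 6 rad/s; more than 2.5 rad/s is a slam. Raising the fingertip at 20 to 30 mm/s lets it down gently.
- sugar_dredger: White sugar shaker, 69 mm across, 116 mm high, origin at the centre of its underside. Bystander.
- tape_1: Roll of brown packing tape lying flat, 96 mm across, 48 mm high, origin at the centre of its underside. Bystander.
- bench_clip: Black bag clip, 16 x 60 x 12 mm, lying on the bench. Bystander.
- biscuit_03: Shortbread cube, about 29 x 28 x 21 mm, 18 g, fragile; the lowest of the three queued in the chute behind the lid. Origin: centre of its underside. It slides out by itself once the lid is up.
- biscuit_04: Shortbread cube, about 29 x 28 x 21 mm, 18 g, fragile; the middle one of the three queued in the chute behind the lid. Origin: centre of its underside. It slides out by itself once the lid is up.
- biscuit_08: Shortbread cube, about 29 x 28 x 21 mm, 18 g, fragile; the highest of the three queued in the chute behind the lid. Origin: centre of its underside. It slides out by itself once the lid is up.

How it is judged:
On the way, in this order (a step that is already met when the one before it is completed fails the run):
1. the catch tray is pushed fully home under the mouth (x of catch_tray in the frame of hopper above -0.028 m), for 0.2 s.
2. the lever holds the lid fully up while all three biscuits lie in the tray (x of biscuit_03 in the frame of catch_tray between -0.085 and 0.085 m and y of biscuit_03 in the frame of catch_tray between -0.065 and 0.065 m and z of each of biscuit_03, biscuit_04, biscuit_08 in the frame of catch_tray below 0.045 m and x of biscuit_04 in the frame of catch_tray between -0.085 and 0.085 m and y of biscuit_04 in the frame of catch_tray between -0.065 and 0.065 m and x of biscuit_08 in the frame of catch_tray between -0.085 and 0.085 m and y of biscuit_08 in the frame of catch_tray between -0.065 and 0.065 m and value of joint lid_flap above 0.85 rad), for 0.2 s.
At the end, for the whole second after the job is handed in: The tray is within 8 mm of fully home, all three biscuits lie at rest inside it, the lid is shut (within 0.05 rad) and the lever is back up (within 0.02 rad) (x of catch_tray in the frame of hopper above -0.028 m and x of biscuit_03 in the frame of catch_tray between -0.085 and 0.085 m and y of biscuit_03 in the frame of catch_tray between -0.065 and 0.065 m and z of each of biscuit_03, biscuit_04, biscuit_08 in the frame of catch_tray below 0.045 m and x of biscuit_04 in the frame of catch_tray between -0.085 and 0.085 m and y of biscuit_04 in the frame of catch_tray between -0.065 and 0.065 m and x of biscuit_08 in the frame of catch_tray between -0.085 and 0.085 m and y of biscuit_08 in the frame of catch_tray between -0.065 and 0.065 m and value of joint lid_flap below 0.05 rad and value of joint lever below 0.02 rad and linear speed of each of biscuit_03, biscuit_04, biscuit_08 below 0.03 m/s); the robot touches nothing.
It fails at once if the lid is let slam (it closes faster than 2.5 rad/s) (velocity of joint lid_flap below -2.5 rad/s).
It fails at once if the tray is lifted (over 12 mm) instead of pushed (height (world z) of catch_tray above 0.012 m).
It fails at once if the robot touches the lid itself (contact force between the arm and lid_flap above 0.5 N).
It fails at once if the robot touches a biscuit (contact force between the arm and biscuit_03 above 0.3 N or contact force between the arm and biscuit_04 above 0.3 N or contact force between the arm and biscuit_08 above 0.3 N).
It fails at once if a bystander is moved more than 25 mm (distance of any of sugar_dredger, tape_1, bench_clip from where it was at the start of the episode above 0.025 m).
It also fails if it takes over 48 s, if anything falls off the work surface, if the arm or the gripper's body presses on something with over 40 N, if the wrist force passes 120 N, or if a joint passes its speed limit or range.

## Working session

There is one attempt and no reset: what is moved stays moved. The work goes in short steps, Python scripts to look and compute and a tool call to move; the robot and the scene stay as the last step left them, time stands still between calls to the robot, and variables do not carry over. Pictures are saved under pics/ and viewed, at most 10 in all, crops included, and the job is handed in when it is done.

Besides the shell and the picture viewer there is one more tool, called after "Call:" by a JSON object that holds its "method" and its "body". drive_tool: Moves the arm, as the interface text tells. Its arguments: {"type":"object","properties":{"rows":{"type":"array"},"force":{"type":"number"}},"required":["rows"]}

```bash
mkdir -p pics; cat > h.py <<'E'
import numpy as np, cv2
from workcell import status, read_camera, workorder, masks_of
from scipy.spatial.transform import Rotation as R
def ray(p,u,v):
    K=p["intrinsics"];T=np.array(p["world_from_camera"])
    d=np.array([(u-K[0][2])/K[0][0],-(v-K[1][2])/K[1][1],-1.]);d=T[:3,:3]@d
    return T[:3,3],d/np.linalg.norm(d)
def atz(p,u,v,z):
    o,d=ray(p,u,v);return o+d*(z-o[2])/d[2]
def proj(p,X):
    K=np.array(p["intrinsics"]);T=np.linalg.inv(np.array(p["world_from_camera"]))
    c=T[:3,:3]@X+T[:3,3];return K[0,0]*c[0]/-c[2]+K[0,2],K[1,1]*-c[1]/-c[2]+K[1,2]
def tri(a,b):
    A=0;B=0
    for o,d in (a,b):
        P=np.eye(3)-np.outer(d,d);A=A+P;B=B+P@o
    return np.linalg.solve(A,B)
def save(n,img): cv2.imwrite(n,img[...,::-1])
E
python3 - <<'E'
from h import *
s=status.read_state();print(s["time"],s["tool_pos"],s["tcp_rot"])
for c in("top","side"):
    p=read_camera(c);save(f"pics/{c}.png",p["color"])
    print(c,np.round(p["world_from_camera"],3).tolist(),[k for k in p])
    for n in("hopper","catch_tray","lever_tread","lever","lid_flap","sugar_dredger","tape_1","bench_clip"):
        for m in masks_of(p,n)[:2]:
            ys,xs=np.nonzero(m["mask"]);print(n,round(m["score"],2),m["bbox"],round(xs.mean(),1),round(ys.mean(),1))
E
```

```text
0.0 [ 0.1529439  -0.6566842   0.22992611] [-3.11878182e+00 -3.58352262e-01  3.08397275e-04]
top [[0.003, 0.994, -0.108, 0.429], [-1.0, 0.006, 0.026, 0.29], [0.026, 0.108, 0.994, 1.211], [0.0, 0.0, 0.0, 1.0]] ['color', 'intrinsics', 'world_from_camera', 'shot']
hopper 0.62 [242.6, 186.7, 421.6, 286.7] 337.2 218.9
catch_tray 0.75 [254.1, 232.8, 309.7, 298.9] 281.4 264.9
catch_tray 0.33 [301.5, 220.7, 424.5, 242.0] 384.8 228.1
lever_tread 0.84 [301.1, 216.8, 421.7, 243.3] 383.8 228.0
lever 0.71 [304.2, 219.6, 425.1, 241.7] 385.9 228.0
lid_flap 0.87 [295.7, 193.8, 314.0, 224.5] 303.7 210.6
sugar_dredger 0.83 [358.6, 277.5, 389.5, 308.0] 373.4 292.2
tape_1 0.55 [179.0, 261.9, 216.0, 296.6] 197.0 279.0
bench_clip 0.44 [406.0, 280.7, 425.2, 290.2] 413.7 285.8
side [[0.968, -0.134, 0.214, 0.734], [0.252, 0.52, -0.816, -0.429], [-0.002, 0.844, 0.537, 0.6], [0.0, 0.0, 0.0, 1.0]] ['color', 'intrinsics', 'world_from_camera', 'shot']
hopper 0.63 [273.2, 226.4, 403.7, 363.9] 352.3 306.1
catch_tray 0.58 [266.6, 239.5, 343.5, 291.1] 306.5 262.3
catch_tray 0.3 [213.1, 278.1, 261.0, 346.1] 238.4 312.5
lever_tread 0.9 [282.0, 268.0, 342.8, 339.6] 309.8 320.4
lever 0.61 [278.8, 269.1, 346.0, 338.8] 310.8 318.8
lid_flap 0.62 [266.2, 237.9, 341.9, 286.7] 306.2 262.7
sugar_dredger 0.95 [216.5, 276.3, 258.5, 347.8] 238.8 312.4
tape_1 0.76 [304.3, 199.5, 341.0, 234.0] 322.8 216.0
tape_1 0.63 [205.4, 366.3, 242.0, 397.1] 222.2 381.2
bench_clip 0.71 [202.4, 365.2, 236.7, 395.9] 221.1 382.1
```

```bash
python3 - <<'E'
import cv2
a=cv2.imread("pics/top.png")[170:320,160:440];b=cv2.imread("pics/side.png")[190:410,180:440]
cv2.imwrite("pics/t2.png",cv2.resize(a,(784,420),interpolation=cv2.INTER_CUBIC))
cv2.imwrite("pics/s2.png",cv2.resize(b,(702,594),interpolation=cv2.INTER_CUBIC))
E
```

```text
(no output)
```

View pics/t2.png

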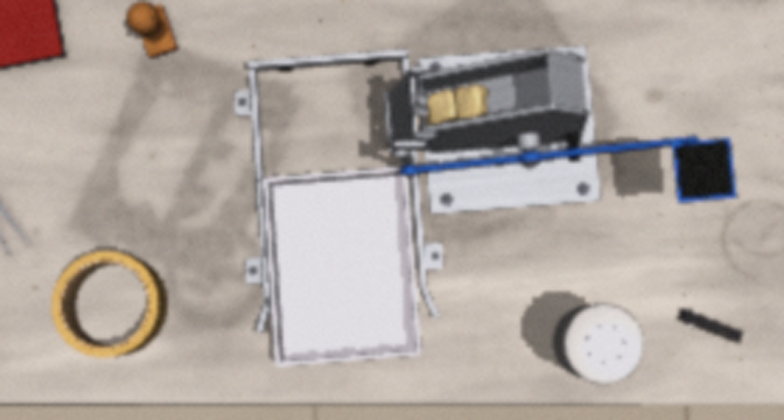

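View pics/s2.png

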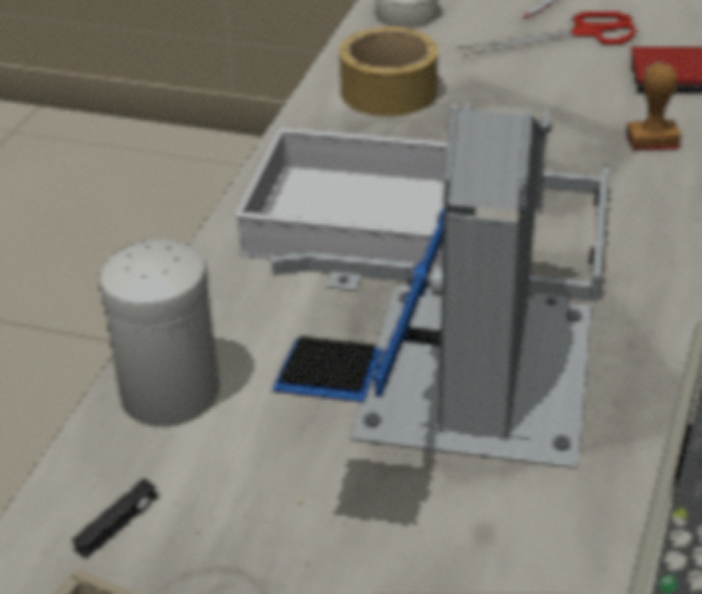

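The top view shows the tray, pulled out between the rails (zoomed corners about (268,180), (405,172), (420,353), (278,361)), and the tread at zoom (706,170). The side view shows the tread at zoom (328,366). The dredger and clip stand on the near right.

```bash
python3 - <<'E'
from h import *
t=read_camera("top");s=read_camera("side")
T=lambda x,y:(160+x/2.8,170+y/2.8);S=lambda x,y:(180+x/2.7,190+y/2.7)
pr=lambda n,v:print(n,np.round(v,4))
for n,a in dict(FL=(268,180),FR=(405,172),NR=(420,353),NL=(278,361)).items(): pr(n,atz(t,*T(*a),.042))
pr("tray side NL,NR",[atz(s,*S(240,214),.042),atz(s,*S(285,132),.042)])
for n,a in dict(railL=(247,65),railR=(408,53)).items(): pr(n,atz(t,*T(*a),.016))
for n,a,b in (("tread FL",(674,143),(378,345)),("FR",(733,139),(300,338)),("NR",(737,197),(276,389)),("NL",(679,202),(366,397)),("c",(706,170),(328,366))):
    pr(n+" top z.136",atz(t,*T(*a),.136))
# corner correspondences: far-left in top = larger x, larger y ; side: x right
for a in [(378,345),(300,338),(276,389),(366,397),(328,366)]: pr("side z.136",atz(s,*S(*a),.136))
pr("tri c",tri(ray(t,*T(706,170)),ray(s,*S(328,366))))
m=masks_of(s,"sugar_dredger")[0]["bbox"];pr("dredger top",atz(t,373.5,292.5,.116))
pr("clip",atz(t,413.7,285.8,.01)); pr("tape",atz(t,197,279,.048))
pr("lever left end",tri(ray(t,*T(407,170)),ray(s,*S(446,212))))
pr("lid",atz(t,303.7,210.6,.1));pr("tower",atz(t,*T(585,50),.235))
E
```

```text
FL [0.5551 0.4354 0.042 ]
FR [0.5632 0.3108 0.042 ]
NR [0.3991 0.296  0.042 ]
NL [0.3918 0.4234 0.042 ]
tray side NL,NR [[0.4025 0.2965 0.042 ]
 [0.3952 0.4201 0.042 ]]
railL [0.6666 0.4604 0.016 ]
railR [0.6793 0.3092 0.016 ]
tread FL top z.136 [0.5784 0.0814 0.136 ]
FR top z.136 [0.5822 0.0311 0.136 ]
NR top z.136 [0.5327 0.0287 0.136 ]
NL top z.136 [0.5282 0.078  0.136 ]
c top z.136 [0.5555 0.0546 0.136 ]
side z.136 [0.5797 0.0752 0.136 ]
side z.136 [0.5355 0.0699 0.136 ]
side z.136 [0.5365 0.0277 0.136 ]
side z.136 [0.585 0.034 0.136]
side z.136 [0.5579 0.0519 0.136 ]
tri c [0.5564 0.0543 0.1334]
dredger top [0.4097 0.1451 0.116 ]
clip [0.4255 0.0255 0.01  ]
tape [0.4411 0.5791 0.048 ]
lever left end [0.5632 0.3088 0.0638]
lid [0.6078 0.3124 0.1   ]
tower [0.6369 0.1688 0.235 ]
```

Call:
{"method": "drive_tool", "body": {"rows": [[0,0,4.3,0,0,0,0],[0,0,4.3,0,0,0,0],[0,0,0,0.026,-0.03,0,0],[0,0,0,0.026,-0.03,0,0],[0,0,0,0.026,-0.03,0,0],[0,0,0,0.026,-0.03,0,0],[0,0,0,0.026,-0.03,0,0],[0,0,0,0.026,-0.03,0,0]]}}

```text
time: 1.72
tool_pos: [0.2952, -0.4641, 0.2314]
tcp_rot: [3.139, 0.123, 0.0]
wrist_force: [0.6, 0.1, -0.5]
width: 0.0
grip_force: 0.0
```

Call:
{"method": "drive_tool", "body": {"rows": [[0,0,0,0.018,-0.032,0,0],[0,0,0,0.018,-0.032,0,0],[0,0,0,0.018,-0.032,0,0],[0,0,0,0.018,-0.032,0,0],[0,0,0,0.018,-0.032,0,0],[0,0,0,0.018,-0.032,0,0],[0,0,0,0.018,-0.032,0,0],[0,0,0,0.018,-0.032,0,0]]}}

```text
time: 2.38
tool_pos: [0.4183, -0.1975, 0.2317]
tcp_rot: [3.139, 0.123, 0.002]
wrist_force: [0.4, -0.4, 0.7]
width: -0.001
grip_force: 0.0
```

Call:
{"method": "drive_tool", "body": {"rows": [[0,0,0,0.003,-0.039,0,0],[0,0,0,0.003,-0.039,0,0],[0,0,0,0.003,-0.039,0,0],[0,0,0,0.003,-0.039,0,0],[0,0,0,0.003,-0.039,0,0],[0,0,0,0.003,-0.039,0,0],[0,0,0,0.003,-0.039,0,0],[0,0,0,0.003,-0.039,0,0]]}}

```text
time: 3.05
tool_pos: [0.4169, 0.1157, 0.2318]
tcp_rot: [-3.139, -0.124, -0.002]
wrist_force: [1.3, 0.1, -0.4]
width: 0.002
grip_force: 0.0
```

Call:
{"method": "drive_tool", "body": {"rows": [[0,0,0,-0.007,-0.035,0,0],[0,0,0,-0.007,-0.035,0,0],[0,0,0,-0.007,-0.035,0,0],[0,0,0,-0.007,-0.035,0,0],[0,0,0,-0.007,-0.035,0,0],[0,0,0,-0.007,-0.035,0,0],[0,0,0,-0.007,-0.035,0.02,0],[0,0,0,0,0,0.03,0]]}}

```text
time: 3.72
tool_pos: [0.35, 0.3618, 0.1851]
tcp_rot: [-3.13, -0.13, -0.011]
wrist_force: [0.8, 0.3, 0.1]
width: -0.001
grip_force: 0.0
```

```bash
python3 - <<'E'
from h import *
s=status.read_state();print(s["time"],s["tool_pos"],np.round(s["q"],2))
p=read_camera("top");save("pics/t3.png",cv2.resize(p["color"][180:330,180:330],(600,600),interpolation=cv2.INTER_CUBIC))
print(proj(p,np.array([.395,.3597,.042])))
E
```

```text
3.7167 [0.34998358 0.36177049 0.1850731 ] [ 0.75 -0.04  2.02  0.    1.14  2.24]
(np.float64(284.698628552951), np.float64(297.67755861018276))
```

View pics/t3.png

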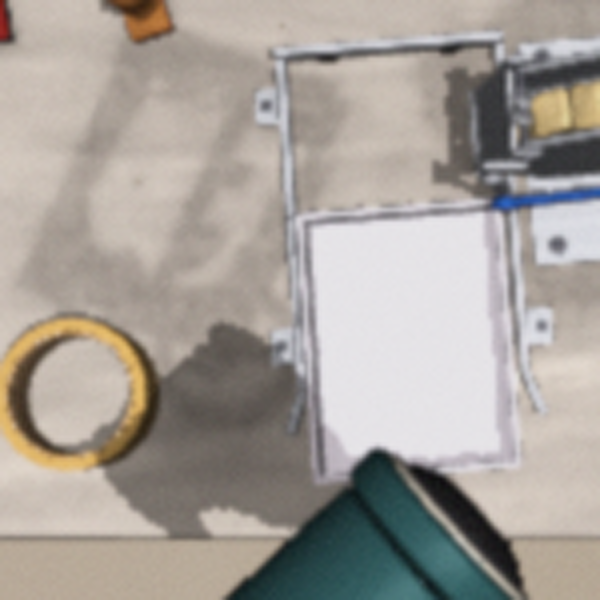

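The picture shows the tray's near wall centred at zoom (418,470), where I predicted it. The path down in front of it is clear.

Call:
{"method": "drive_tool", "body": {"rows": [[0,0,0,0,0.005,0.035,0],[0,0,0,0,0,0.04,0],[0,0,0,0,0,0.04,0],[0,0,0,0,0,0.03,0],[0,0,0,0,0,0.015,0],[0,0,0,0,0,0,0],[0,0,0,0,0,0,0]]}}

```text
time: 4.35
tool_pos: [0.3492, 0.3482, 0.0209]
tcp_rot: [3.138, 0.123, -0.003]
wrist_force: [1.4, -0.0, -0.5]
width: 0.001
grip_force: 0.0
```

Call:
{"method": "drive_tool", "body": {"rows": [[0,0,0,0.008,0,0,0],[0,0,0,0.008,0,0,0],[0,0,0,0.008,0,0,0],[0,0,0,0.006,0,0,0],[0,0,0,0.006,0,0,0],[0,0,0,0.006,0,0,0]]}}

```text
time: 4.85
tool_pos: [0.3909, 0.3522, 0.0217]
tcp_rot: [3.139, 0.122, -0.004]
wrist_force: [-6.4, -0.8, 5.4]
width: -0.0
grip_force: 3.1
```

Call:
{"method": "drive_tool", "body": {"rows": [[0,0,0,0.007,0,0,0],[0,0,0,0.007,0,0,0],[0,0,0,0.007,0,0,0],[0,0,0,0.007,0,0,0],[0,0,0,0.007,0,0,0],[0,0,0,0.007,0,0,0],[0,0,0,0.007,0,0,0],[0,0,0,0.007,0,0,0]]}}

```text
time: 5.52
tool_pos: [0.4459, 0.3563, 0.0213]
tcp_rot: [3.138, 0.123, -0.007]
wrist_force: [-6.1, -1.2, 5.9]
width: 0.003
grip_force: 3.5
```

Call:
{"method": "drive_tool", "body": {"rows": [[0,0,0,0.005,0,0,0],[0,0,0,0.005,0,0,0],[0,0,0,0.005,0,0,0],[0,0,0,0.004,0,0,0]]}}

```text
time: 5.85
tool_pos: [0.465, 0.3578, 0.0213]
tcp_rot: [3.138, 0.123, -0.006]
wrist_force: [-7.2, -0.4, 5.6]
width: 0.002
grip_force: 3.4
```

Call:
{"method": "drive_tool", "body": {"rows": [[0,0,0,0.004,0,0,0],[0,0,0,0.004,0,0,0],[0,0,0,0.003,0,0,0],[0,0,0,0.003,0,0,0]]}}

```text
time: 6.18
tool_pos: [0.4787, 0.3589, 0.0213]
tcp_rot: [3.138, 0.123, -0.007]
wrist_force: [-7.0, -0.4, 5.9]
width: 0.001
grip_force: 3.6
```

```bash
python3 - <<'E'
from h import *
p=read_camera("side");save("pics/s3.png",cv2.resize(p["color"][190:330,240:440],(800,560),interpolation=cv2.INTER_CUBIC))
E
```

```text
(no output)
```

View pics/s3.png

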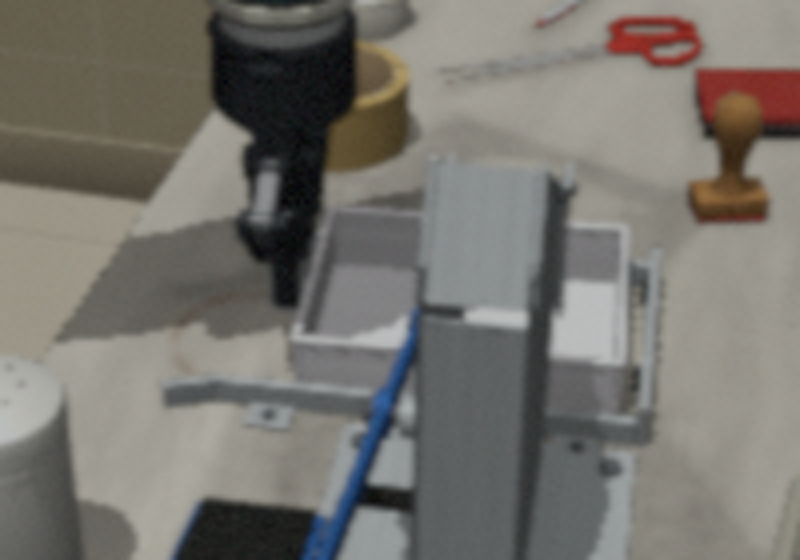

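The tray's far wall (zoom about (630,380)) is almost at the buffers (637,380). I'll keep pushing until the force rises.

Call:
{"method": "drive_tool", "body": {"rows": [[0,0,0,0.003,0,0,0],[0,0,0,0.002,0,0,0],[0,0,0,0.002,0,0,0]]}}

```text
time: 6.48
tool_pos: [0.4848, 0.3594, 0.0211]
tcp_rot: [3.138, 0.122, -0.009]
wrist_force: [-13.4, -0.4, 10.3]
width: 0.005
grip_force: 6.7
```

Call:
{"method": "drive_tool", "body": {"rows": [[0,0,0,0.002,0,0,0],[0,0,0,0,0,0,0],[0,0,0,0,0,0,0],[0,0,0,0,0,0,0]]}}

```text
time: 6.82
tool_pos: [0.4848, 0.3594, 0.0212]
tcp_rot: [3.137, 0.123, -0.014]
wrist_force: [-13.8, -0.9, 11.3]
width: 0.001
grip_force: 7.2
```

Force held at 13.8 N with no motion, so the tray is home. Now I'll back off and go to the tread.

Call:
{"method": "drive_tool", "body": {"rows": [[0,0,0,-0.015,0,0,0],[0,0,0,-0.02,0,0,0],[0,0,0,0,0,-0.04,0],[0,0,0,0,0,-0.041,0],[0,0,0,0,0,-0.041,0],[0,0,0,0,0,-0.041,0],[0,0,0,0,0,-0.02,0],[0,0,0,0,0.03,0,0]]}}

```text
time: 7.48
tool_pos: [0.4611, 0.3332, 0.2128]
tcp_rot: [-3.129, -0.128, -0.02]
wrist_force: [1.5, -0.6, 1.3]
width: -0.002
grip_force: 0.0
```

Call:
{"method": "drive_tool", "body": {"rows": [[0,0,0,0,0.04,0,0],[0,0,0,0,0.04,0,0],[0,0,0,0,0.04,0,0],[0,0,0,0,0.04,0,0],[0,0,0,0,0.04,0,0],[0,0,0,0,0.04,0,0],[0,0,0,0,0.035,0,0],[0,0,0,0,0,0,0]]}}

```text
time: 8.15
tool_pos: [0.479, 0.0477, 0.2048]
tcp_rot: [3.136, 0.115, 0.002]
wrist_force: [0.5, 0.9, -0.7]
width: -0.001
grip_force: 0.0
```

```bash
python3 - <<'E'
from h import *
s=status.read_state();q=s["tool_pos"];print(s["time"],q,s["wrist_force"])
d=np.array([.5564,.0543])-q[:2];print(d@[.9969,.0785],d@[.0785,-.9969])
p=read_camera("top");save("pics/t4.png",cv2.resize(p["color"][180:330,230:430],(800,600),interpolation=cv2.INTER_CUBIC))
p=read_camera("side")
for n in("catch_tray","lever_tread"):
  for m in masks_of(p,n)[:2]:print(n,m["score"],m["bbox"])
E
```

```text
8.15 [0.47903516 0.047651   0.20483577] [ 0.47828946  0.85168789 -0.71372916]
0.07764695673126559 -0.0005552477830912906
catch_tray 0.94 [317.1, 242.5, 402.3, 293.3]
lever_tread 0.95 [280.2, 267.3, 345.0, 339.8]
```

View pics/t4.png

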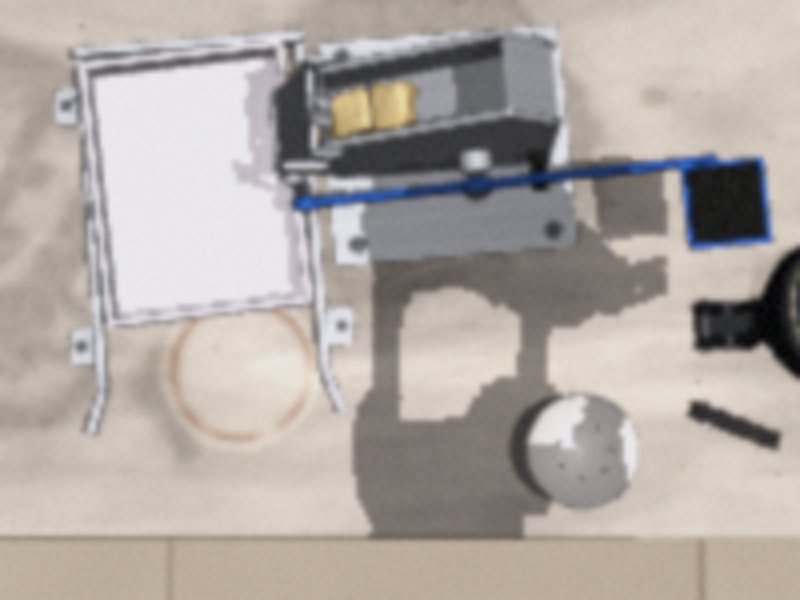

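The tray sits home against the far bar (its top wall is at zoom y≈60) and nothing else has moved. The tread is at zoom (727,202). Moving over it now.

Call:
{"method": "drive_tool", "body": {"rows": [[0,0,0,0.03,0,0,0],[0,0,0,0.03,0,0,0],[0,0,0,0.018,0,0.01,0],[0,0,0,0,0,0.025,0],[0,0,0,0,0,0.02,0],[0,0,0,0,0,0.005,0],[0,0,0,0,0,0,0]]}}

```text
time: 8.93
tool_pos: [0.554, 0.061, 0.1419]
tcp_rot: [-3.139, -0.127, 0.008]
wrist_force: [-0.3, 0.8, -0.5]
width: -0.0
grip_force: 0.0
```

Call:
{"method": "drive_tool", "body": {"rows": [[0,0,0,0,0,0.005,0],[0,0,0,0,0,0.004,0],[0,0,0,0,0,0.004,0],[0,0,0,0,0,0.004,0],[0,0,0,0,0,0,0]]}}

```text
time: 9.35
tool_pos: [0.5572, 0.0591, 0.1285]
tcp_rot: [3.138, 0.124, 0.005]
wrist_force: [0.7, -0.8, 2.9]
width: -0.002
grip_force: 1.0
```

Call:
{"method": "drive_tool", "body": {"rows": [[0,0,0,0,0,0.004,0],[0,0,0,0,0,0.004,0],[0,0,0,0,0,0.004,0],[0,0,0,0,0,0.004,0],[0,0,0,0,0,0.004,0],[0,0,0,0,0,0.004,0],[0,0,0,0,0,0.003,0],[0,0,0,0,0,0,0]]}}

```text
time: 10.02
tool_pos: [0.5578, 0.0581, 0.1019]
tcp_rot: [3.137, 0.124, 0.006]
wrist_force: [-0.1, -6.0, 5.0]
width: -0.005
grip_force: 3.3
```

Call:
{"method": "drive_tool", "body": {"rows": [[0,0,0,0,0,0.003,0],[0,0,0,0,0,0.003,0],[0,0,0,0,0,0.001,0],[0,0,0,0,0,0,0]]}}

```text
time: 10.35
tool_pos: [0.5579, 0.0577, 0.0957]
tcp_rot: [3.136, 0.124, 0.006]
wrist_force: [-0.9, -7.7, 8.3]
width: 0.0
grip_force: 4.3
```

Call:
{"method": "drive_tool", "body": {"rows": [[0,0,0,0,0.001,0.002,0],[0,0,0,0,0.001,0.002,0],[0,0,0,0,0.001,0.002,0],[0,0,0,0,0,0,0],[0,0,0,0,0,0,0]]}}

```text
time: 10.77
tool_pos: [0.5582, 0.0574, 0.095]
tcp_rot: [-3.138, -0.123, -0.006]
wrist_force: [-14.4, 0.2, 38.3]
width: -0.008
grip_force: 18.8
```

```bash
python3 - <<'E'
from h import *
p=read_camera("top");a=p["color"][180:270,230:350];b=read_camera("side")["color"][210:350,260:420]
save("pics/c5.png",np.hstack([cv2.resize(a,(440,330),interpolation=cv2.INTER_CUBIC),cv2.resize(b,(360,330),interpolation=cv2.INTER_CUBIC)]))
E
```

```text
(no output)
```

View pics/c5.png

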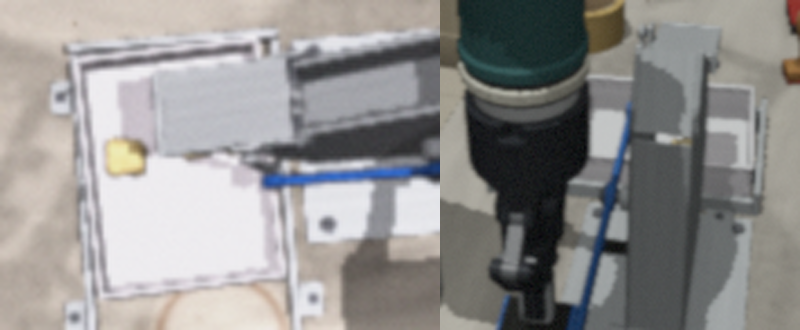

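The lever is on its stop with 38 N of reaction and the lid is up. One biscuit shows in the tray at (125,157), the chute looks empty, and the lid hides the others. I'll ease the over-press and hold.

Call:
{"method": "drive_tool", "body": {"rows": [[0,0,0,0,0,-0.0015,0],[0,0,0,0,0,-0.0015,0],[0,0,0,0,0,0,0],[0,0,0,0,0,0,0],[0,0,0,0,0,0,0],[0,0,0,0,0,0,0],[0,0,0,0,0,0,0],[0,0,0,0,0,0,0]]}}

```text
time: 11.53
tool_pos: [0.5581, 0.0573, 0.0954]
tcp_rot: [-3.138, -0.123, -0.007]
wrist_force: [-7.2, 1.4, 22.9]
width: -0.001
grip_force: 11.1
```

Call:
{"method": "drive_tool", "body": {"rows": [[0,0,0,0,0,0,0],[0,0,0,0,0,0,0],[0,0,0,0,0,0,0],[0,0,0,0,0,0,0],[0,0,0,0,0,0,0],[0,0,0,0,0,0,0],[0,0,0,0,0,0,0],[0,0,0,0,0,0,0]]}}

```text
time: 12.2
tool_pos: [0.5581, 0.0573, 0.0954]
tcp_rot: [-3.138, -0.123, -0.007]
wrist_force: [-8.0, 1.0, 22.8]
width: -0.004
grip_force: 11.1
```

```bash
python3 - <<'E'
from h import *
for c in("top","side"):
  p=read_camera(c)
  for n in("biscuit_03",):
    for m in masks_of(p,n)[:4]:print(c,n,round(m["score"],2),np.round(m["bbox"],0),m["mask"].sum())
  if c=="top":a=p["color"][180:270,230:350]
  else:b=p["color"][225:295,310:410]
save("pics/c6.png",np.hstack([cv2.resize(a,(400,300),interpolation=cv2.INTER_CUBIC),cv2.resize(b,(400,300),interpolation=cv2.INTER_CUBIC)]))
E
```

```text
top biscuit_03 0.55 [261. 216. 268. 227.] 106
```

View pics/c6.png

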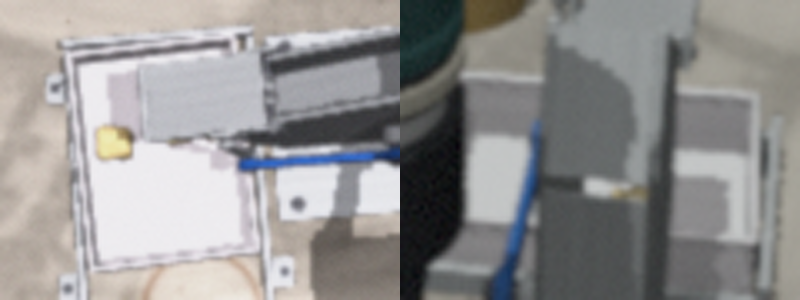

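One biscuit lies in the tray at (113,142) and there are tan hints under the raised lid. The wrist camera may see underneath it.

```bash
python3 - <<'E'
from h import *
s=status.read_state()
p=read_camera("wrist");print(np.round(p["mount"],3).tolist(),np.round(p["intrinsics"],1).tolist())
for m in masks_of(p,"biscuit_03")[:4]:print(round(m["score"],2),np.round(m["bbox"],0),m["mask"].sum())
M=np.array(p["mount"]);K=np.array(p["intrinsics"]);Rw=R.from_rotvec(s["tcp_rot"]).as_matrix()
h=p["color"].shape
def pj(X):
    c=M[:3,:3].T@(Rw.T@(np.array(X)-s["tool_pos"])-M[:3,3]);x,y,z=c[0],-c[1],-c[2]
    r=np.hypot(x,y);th=np.arctan2(r,z);return np.round([K[0,2]+K[0,0]*th*x/r,K[1,2]+K[1,1]*th*y/r])
for n,X in dict(tc=(.58,.37,.0),nr=(.499,.30,.042),nl=(.49,.43,.042),fr=(.665,.315,.042),mouth=(.605,.31,.07)).items():print(n,pj(X))
save("pics/w1.png",p["color"])
E
```

```text
[[0.0, 0.959, 0.285, 0.072], [1.0, -0.0, -0.0, 0.001], [-0.0, 0.285, -0.959, -0.142], [0.0, 0.0, 0.0, 1.0]] [[371.6, 0.0, 315.7], [0.0, 371.6, 236.1], [0.0, 0.0, 1.0]]
tc [-26. 189.]
nr [  4. 302.]
nl [-71. 288.]
fr [-27.  88.]
mouth [-51. 174.]
```

View pics/w1.png

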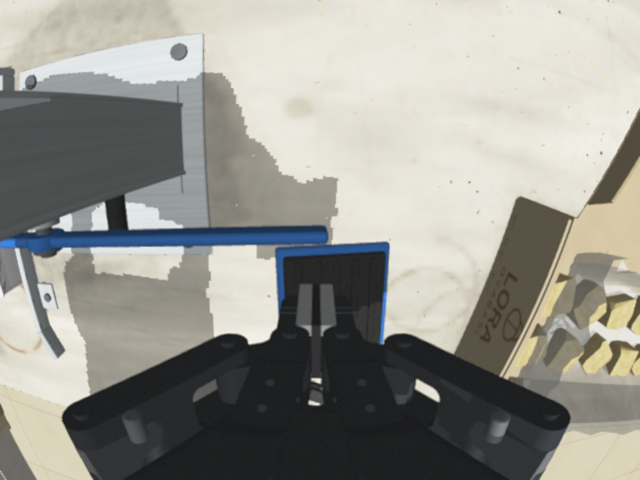

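The fingers sit well on the tread. I've held about 2 s on the stop and the visible chute is empty, so I'll ease the lever up at 24 mm/s.

Call:
{"method": "drive_tool", "body": {"rows": [[0,0,0,0,0,-0.002,0],[0,0,0,0,0,-0.002,0],[0,0,0,0,0,-0.002,0],[0,0,0,0,0,-0.002,0],[0,0,0,0,0,-0.002,0],[0,0,0,0,0,-0.002,0],[0,0,0,0,0,-0.002,0],[0,0,0,0,0,-0.002,0]]}}

```text
time: 13.17
tool_pos: [0.5572, 0.0569, 0.1074]
tcp_rot: [-3.139, -0.123, -0.004]
wrist_force: [1.5, 2.6, 5.2]
width: 0.002
grip_force: 2.2
```

Call:
{"method": "drive_tool", "body": {"rows": [[0,0,0,0,0,-0.002,0],[0,0,0,0,0,-0.002,0],[0,0,0,0,0,-0.002,0],[0,0,0,0,0,-0.002,0],[0,0,0,0,0,-0.002,0],[0,0,0,0,0,-0.002,0],[0,0,0,0,0,-0.002,0],[0,0,0,0,0,-0.002,0]]}}

```text
time: 13.83
tool_pos: [0.5556, 0.0565, 0.1221]
tcp_rot: [3.139, 0.124, -0.002]
wrist_force: [0.2, 2.8, 3.0]
width: -0.005
grip_force: 1.6
```

Call:
{"method": "drive_tool", "body": {"rows": [[0,0,0,0,0,-0.002,0],[0,0,0,0,0,-0.002,0],[0,0,0,0,0,-0.002,0],[0,0,0,0,0,-0.002,0],[0,0,0,0,0,-0.002,0],[0,0,0,0,0,-0.002,0],[0,0,0,0,0,-0.002,0],[0,0,0,0,0,-0.002,0]]}}

```text
time: 14.5
tool_pos: [0.5561, 0.0561, 0.1382]
tcp_rot: [3.138, 0.124, -0.001]
wrist_force: [-0.1, -0.5, 0.7]
width: 0.001
grip_force: 0.0
```

Contact was lost at about 0.136, so the lever is up. Moving clear and checking.

Call:
{"method": "drive_tool", "body": {"rows": [[0,0,0,0,0,-0.005,0],[0,0,0,0,0,-0.02,0],[0,0,0,0,0,-0.035,0],[0,0,0,-0.01,0,-0.03,0],[0,0,0,-0.03,0.02,0,0],[0,0,0,-0.03,0.02,0,0],[0,0,0,0,0,0,0],[0,0,0,0,0,0,0]]}}

```text
time: 15.17
tool_pos: [0.4882, 0.01, 0.2282]
tcp_rot: [3.139, 0.121, -0.0]
wrist_force: [-0.2, 0.5, -0.5]
width: 0.001
grip_force: 0.0
```

```bash
python3 - <<'E'
from h import *
p=read_camera("top");a=p["color"][180:270,230:350]
for n in("biscuit_03","catch_tray","lid_flap"):
  for m in masks_of(p,n)[:4]:print(n,round(m["score"],2),np.round(m["bbox"],0))
b=read_camera("side")["color"][210:350,260:420]
save("pics/c7.png",np.hstack([cv2.resize(a,(440,330),interpolation=cv2.INTER_CUBIC),cv2.resize(b,(360,330),interpolation=cv2.INTER_CUBIC)]))
E
```

```text
biscuit_03 0.67 [279. 215. 287. 227.]
biscuit_03 0.61 [293. 209. 294. 221.]
biscuit_03 0.56 [259. 220. 270. 226.]
catch_tray 0.56 [254. 192. 308. 261.]
lid_flap 0.69 [297. 198. 312. 224.]
```

View pics/c7.png

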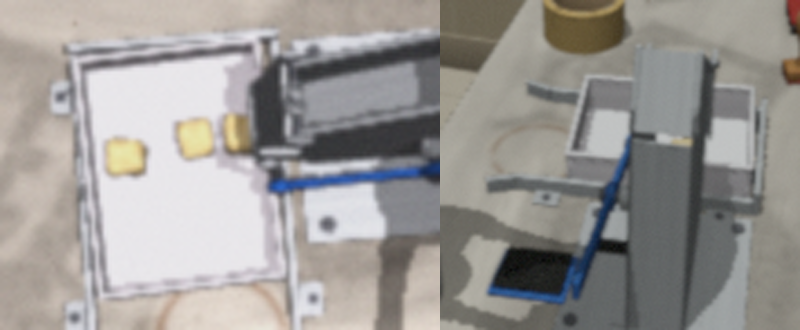

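All three biscuits lie in the tray, at (125,157), (195,138) and (237,133). The lid is shut, the lever is up and the arm is clear. Handing in.

```bash
python3 -c "
from h import *
print(workorder.finish_job())"
```

```text
the job is handed in; nothing more can be done
None
```

The job is handed in, but no verdict came back. The last pictures show the tray home, all three biscuits in it, the lid eased shut, the lever up and the arm clear.

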